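# File the salvaged handset with its own kind

### The arm

A 6-joint arm with a two-finger parallel gripper is mounted at the origin on the work surface. World frame = base frame: x ahead of the robot, y to its left, z up, the work surface at z = 0. Lengths are in m, angles in rad, forces in N, time in s.
With the tool pointing down it reaches from about 0.375 to 0.925 m from the base axis. Payload 5.7 kg.
Tool frame: the origin (TCP) lies at the very end of the fingers, on their centre line; the grasp point (between the pads) lies grasp_offset behind it (grasp_offset is the distance from the TCP to the grasp point, in m); z points along the fingers, y is the line along which they close (so a half turn about z gives the same grasp; the last joint's range is limited). The gripper opens to 85 mm and grips with 20 to 120 N. Pads are 22 mm wide; open, the fingers measure 114 mm over their backs; the gripper's body (76 mm by 85 mm) begins 54 mm behind the grasp point. The pads swing forward as they close: fully open they stand 13 mm farther back than shut.
Start: joints at [1.035, 0.359, 1.51, -0, 1.272, -0.115], TCP at [0.245, 0.548, 0.231] pointing down, gripper open.
Joint ranges: [-2.97, 2.97], [-1.01, 2.36], [0.21, 2.38], [-0.96, 4.11], [0.2, 2.71], [-2.98, 2.98]. Speed limits (rad/s): [2.39, 2.39, 3.14, 3.14, 3.14, 3.14].

### API

Orientations are given as a 3x3 rotation matrix whose columns are the frame's x, y, z axes.
In Python, from cell import * gives the robot as it stands. Calls block until the motion is done:
- move_ptp(position, orientation): joint-space move of the TCP to a pose.
- movel(position, rotation=None, speed=0.15): straight line of the TCP; rotation=None keeps the orientation; speed is the mean speed in m/s.
- set_joints(angles): joint-space move.
- set_gripper(opening): finger opening in m; the grip force is fixed at half the most; returns when the fingers have stopped.
- wait(seconds).
- solve_ik(position, orientation): joint angles nearest the present ones, or None.
- snapshot(name): name is "scene" or "top" or "wrist"; returns a dict with "color" (400x640x3 uint8, red, green, blue), "fx", "fy", "cx", "cy" (pixels), "R" (3x3) and "t" (3): a world point X has camera coordinates R X + t. Camera axes: x right, y down, z forward; pixel columns grow to the right and rows downward; lengths in m; the calibration is good to about 2 mm. A picture is of the moment at which its call begins. There is no depth.
A pose or a line that the arm cannot do raises Unreachable and nothing moves.
- close_job(): hands the job in; it is judged then, once.
Readings, each from a call of its own:
- get_time(): time.
- get_joint_pos(): joint angles.
- get_qd(): joint speeds.
- get_effort(): joint torques, N m.
- get_tool_pos(): TCP position.
- get_orientation(): TCP orientation.
- get_contact_force(): force on the tool from outside, world axes, zero at the start.
- get_torque(): the same for the moment, N m.
- get_grip_width(): finger opening in m.
- get_finger_force(): force on a finger pad.
Only numpy, scipy, OpenCV 4.12 (cv2) and the standard library are available. Lean on these libraries where they do the work, as an engineer would, in place of code of your own. Each camera call takes 0.05 s, during which the arm holds its last target. There are 200 camera calls.

### The job

Sort the cordless handset that lies on the bench: first stand it up on the open bench, on its flat foot with the antenna up, and let go of it so that it stands by itself. Then take it again by its top and stand it, antenna up, in the blue rack, in the empty far cell right behind the one part that is a handset like it. Leave the handset standing there and do not disturb the parts in the rack or the other things on the bench.

Things in the scene. Friction and masses are not known exactly. Their poses are not given: they have to be found in the camera images.
- handset: the loose black cordless handset to sort (orange band by the antenna end, green screen, white keys): block 140 (own x) by 50 (y) by 32 (z), 0.16 kg. Starts lying face up, antenna end away from the robot or to its right; origin: centre of its underside as it lies. +x points to the antenna end, +z out of the keypad. A stub antenna, 11 diameter, sticks out 13 beyond that end at own y = +14
- handset_foot (a point): centre of the handset's flat foot end, own (-70, 0, 16) mm
- handset_top (a point): centre of the handset's antenna end face, own (70, 0, 16) mm
- rack: fixed blue sorting rack: open box 107 (own x) by 218 (own y), walls and dividers 50 high and 5 thick, floor 5 thick; origin: centre of its underside. Two rows of three cells, each 46 (x) by 66 (y) inside. The near row (own x = -25.5) holds three standing parts; the far row (x = +25.5) is empty. Columns at own y = 71, 0, -71. Turned up to 0.25 rad
- cell_left (a point): centre of the floor (5 mm above the bench) of the empty far-row cell of the left (+y) column of the rack
- cell_middle (a point): centre of the floor (5 mm above the bench) of the empty far-row cell of the middle column of the rack
- cell_right (a point): centre of the floor (5 mm above the bench) of the empty far-row cell of the right (-y) column of the rack
- sample_handset: a handset of the same make, 140 high plus antenna, standing antenna up in one cell of the near row (which column varies); 50 wide along own y, 32 along own x; origin at the centre of its foot, own z up
- sample_brick: a grey power brick standing in another cell of the near row, 32 x 50 x 110 high (116 with its socket); origin at the centre of its foot
- sample_battery: a white battery pack with a red band standing in the third cell of the near row, 32 x 50 x 125 high; origin at the centre of its foot
- screwdriver: bystander: screwdriver with blue handle lying on the bench, about 200 long along own x and 30 high, beyond the handset
- speaker: bystander: bare round loudspeaker of dark steel lying on the bench, 72 diameter, 30 high, nearer the robot than the rack; origin at the centre of its underside
- adapter: bystander: small black plug adapter with a paper label lying on the bench, 55 x 45 x 30 high, two brass pins 17 long at own +x; origin at the centre of its underside
- pliers: bystander: pliers with red handles lying on the bench, 165 long and 64 wide, 15 high; origin at the pivot, jaws to own +x (52), handles to own -x (117)
There are look-alikes about, which are no part of the job. What is shaped like the sample_brick but purple is not meant.

How it is judged:
By the outcome, as a careful person would: the job done as asked, in the order asked, and still so for the second after the job is handed in, with the robot touching nothing.
It also fails if it takes over 51 s, if anything falls off the work surface, if the arm or the gripper's body presses on something with over 40 N, if the wrist force passes 120 N, or if a joint passes its speed limit or range.

## Working session

There is one attempt and no reset: what is moved stays moved. The work goes in short steps, each a Python script; the robot and the scene stay as the last script left them, time stands still between calls to the robot, and variables do not carry over. Pictures are saved under pics/ and viewed, at most 10 in all, crops included, and the job is handed in when it is done.

```bash
ls; mkdir -p pics; python3 - <<'E'
from cell import *
import cv2,numpy as np
for n in("scene","top"):
    s=snapshot(n); cv2.imwrite(f"pics/{n}0.png",s["color"][:,:,::-1]); np.savez(f"{n}0.npz",**s)
    R,t=np.array(s["R"]),np.array(s["t"]); print(n,s["fx"],s["fy"],s["cx"],s["cy"],(-R.T@t).round(3),R.round(2).tolist())
import cell
print(get_time(),getattr(cell,'grasp_offset',None))
E
```

```text
pics
scene 398.0340378829444 398.0340378829444 315.47090958882796 191.95933890440247 [1.357 0.35  0.567] [[-0.31, 0.95, 0.01], [0.49, 0.17, -0.85], [-0.81, -0.26, -0.52]]
top 515.8612233756611 515.8612233756611 315.9021732499046 202.15532886348814 [0.412 0.065 1.385] [[0.0, -1.0, -0.01], [-0.99, 0.0, -0.1], [0.1, 0.01, -0.99]]
0.1 0.0187
```

View pics/scene0.png

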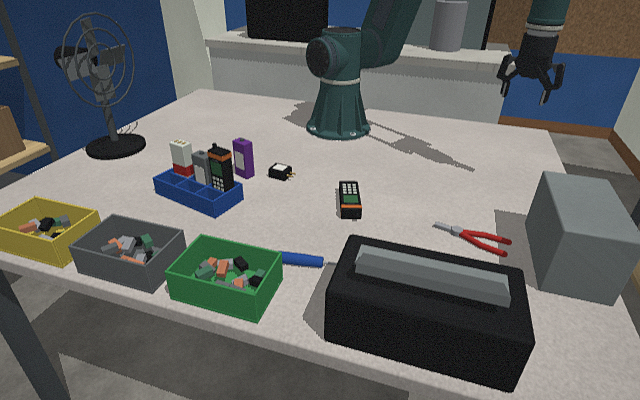

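View pics/top0.png

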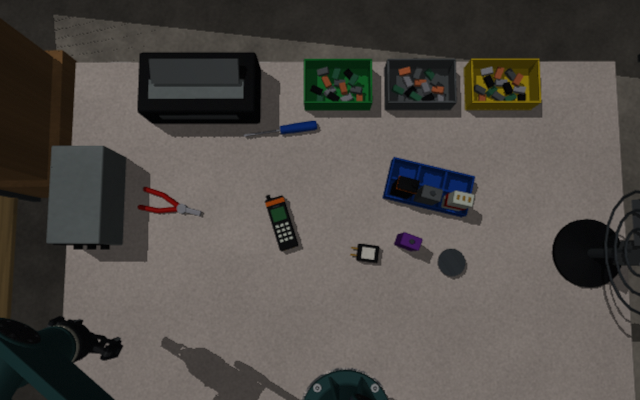

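The top view has +x up and +y left. The handset is at about (282,222) with its antenna pointing away from the robot. The rack is at about (430,187), and the sample handset stands in its left column at about (405,187), so the target is cell_left. Next I'll measure them.

```bash
cat > h.py <<'E'
import numpy as np,cv2
def load(n): return dict(np.load(n))
def ray(s,uv,z):
    uv=np.asarray(uv,float).reshape(-1,2); R=s["R"]; c=-R.T@s["t"]
    d=np.c_[(uv[:,0]-s["cx"])/s["fx"],(uv[:,1]-s["cy"])/s["fy"],np.ones(len(uv))]@R
    return c+d*((z-c[2])/d[:,2])[:,None]
def proj(s,X):
    p=np.atleast_2d(X)@s["R"].T+s["t"]; return np.c_[s["fx"]*p[:,0]/p[:,2]+s["cx"],s["fy"]*p[:,1]/p[:,2]+s["cy"]]
E
python3 - <<'E'
from h import *
s=load("top0.npz"); im=s["color"]; hsv=cv2.cvtColor(im,cv2.COLOR_RGB2HSV)
def box(m): 
    m=m.astype(np.uint8); n,l,st,c=cv2.connectedComponentsWithStats(m); k=1+st[1:,4].argmax(); 
    return (l==k)
def sub(m,x0,x1,y0,y1):
    o=np.zeros_like(m); o[y0:y1,x0:x1]=m[y0:y1,x0:x1]; return o
H,S,V=[hsv[...,i].astype(int) for i in range(3)]
hs=(slice(185,260),slice(255,310))
body=sub((V<60)|(S>110),255,310,185,260)
body=box(body)
def pts(m): return np.argwhere(m)[:,::-1].astype(float)
def rep(n,m,z):
    p=pts(m); w=ray(s,p,z)[:,:2]; r=cv2.minAreaRect(w.astype(np.float32)); q=cv2.boxPoints(r)
    print(n,len(p),p.mean(0).round(1),"cen",w.mean(0).round(4),"rect",np.round(r[0],4),np.round(r[1],4),round(r[2],1)); print(np.round(q,4).tolist())
rep("body",body,.032)
rep("orange",box(sub((S>130)&(H<20)&(V>100),255,310,185,260)),.032)
rep("green",box(sub((H>40)&(H<90)&(S>70),255,310,185,260)),.032)
k=sub((V>150)&(S<70),262,300,222,249)&cv2.erode(cv2.morphologyEx(body.astype(np.uint8),cv2.MORPH_CLOSE,np.ones((9,9))),np.ones((3,3))).astype(bool)
rep("keys",k,.032)
blue=box(sub((H>105)&(H<130)&(S>150),370,490,145,225)); rep("rack",blue,.05)
rep("screwdriver",box(sub((H>100)&(H<130)&(S>150),240,330,110,145)),.015)
a=cv2.resize(im[180:265,250:315],None,fx=6,fy=6,interpolation=cv2.INTER_CUBIC)
b=cv2.resize(im[150:222,375:482],None,fx=3.7,fy=3.7,interpolation=cv2.INTER_CUBIC)
o=np.zeros((510,800,3),np.uint8); o[:510,:390]=a; o[:b.shape[0],400:400+b.shape[1]]=b[:,:400]; cv2.imwrite("pics/crop0.png",o[:,:,::-1])
E
```

```text
body 935 [281.2 221.2] cen [0.5012 0.1668] rect [0.5021 0.1669] [0.1533 0.0528] 18.0
[[0.421099990606308, 0.16830000281333923], [0.4374000132083893, 0.11810000240802765], [0.5831999778747559, 0.1655000001192093], [0.5669000148773193, 0.21570000052452087]]
orange 74 [274.5 201.7] cen [0.5525 0.185 ] rect [0.5526 0.1851] [0.0102 0.049 ] 17.2
[[0.5404000282287598, 0.2070000022649765], [0.5548999905586243, 0.16019999980926514], [0.5647000074386597, 0.1632000058889389], [0.5501999855041504, 0.20999999344348907]]
green 216 [278.2 213.8] cen [0.5206 0.1748] rect [0.5209 0.1748] [0.0383 0.0398] 16.8
[[0.4968000054359436, 0.1882999986410141], [0.5083000063896179, 0.15029999613761902], [0.5450000166893005, 0.16130000352859497], [0.5335000157356262, 0.19939999282360077]]
keys 0 [nan nan] cen [nan nan] rect [0. 0.] [0. 0.] 0.0
[[0.0, 0.0], [0.0, 0.0], [0.0, 0.0], [0.0, 0.0]]
rack 2182 [427.6 182.2] cen [ 0.602  -0.2158] rect [ 0.59   -0.2183] [0.2197 0.1108] 76.2
[[0.5099999904632568, -0.3118000030517578], [0.6176999807357788, -0.33820000290870667], [0.6699000000953674, -0.12479999661445618], [0.5623000264167786, -0.09839999675750732]]
screwdriver 300 [298.5 127. ] cen [0.7579 0.1232] rect [0.7581 0.1239] [0.0235 0.0978] 8.2
[[0.7394999861717224, 0.17059999704360962], [0.7534999847412109, 0.0737999975681305], [0.7767000198364258, 0.07720000296831131], [0.7627000212669373, 0.17399999499320984]]<stdin>:15: RuntimeWarning: Mean of empty slice.
  ret = um.true_divide(
```

View pics/crop0.png

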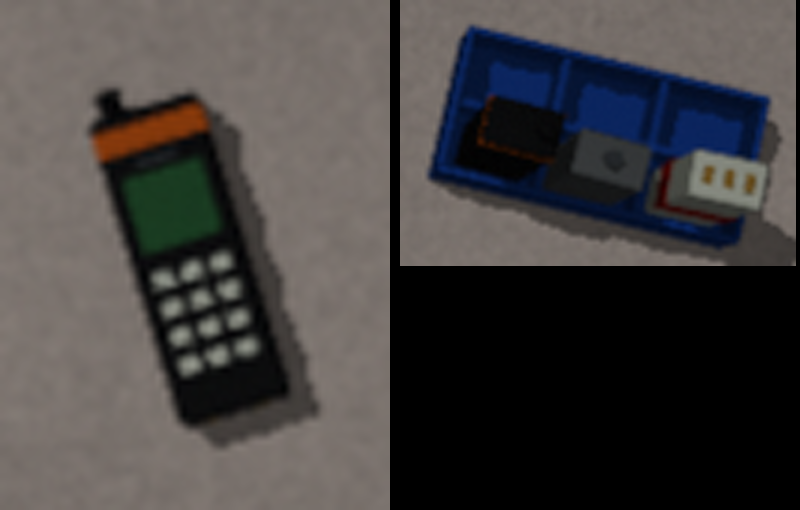

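```bash
cat >> h.py <<'E'
PSI=np.radians(17.7); FOOT=np.array([.4293,.1446]); GX=.095   # grasp distance from foot
RC=np.array([.5916,-.2196]); RPSI=-.241
def yaw(a): c,s=np.cos(a),np.sin(a); return np.array([[c,-s,0],[s,c,0],[0,0,1.]])
def A(sg):  # tool in object (lying) frame
    y=np.array([0,sg,0.]); z=np.array([0,0,-1.]); return np.c_[np.cross(y,z),y,z]
def stand(phi): return yaw(phi)@np.array([[0,0,-1.],[0,1,0],[1,0,0]])
ZT=.004
def tcp_in_obj(z=ZT): return np.array([GX-.07,0,z])   # lying, object origin at underside centre
def stand_tcp(P,phi,h=0): # TCP with foot centre at P, height h
    return np.array([*P,h])+stand(phi)@(tcp_in_obj()-np.array([-.07,0,.016]))
CELL=RC+yaw(RPSI)[:2,:2]@[.0255,.071]
E
python3 - <<'E'
from h import *; from cell import *
print(CELL)
for sg in(1,-1):
    R=yaw(PSI)@A(sg); p=np.r_[FOOT+GX*yaw(PSI)[:2,0],ZT]; print(sg,"grasp",p.round(3),np.round(solve_ik(p,R),2), solve_ik(p+[0,0,.16],R) is not None)
    for P in([.55,.16],[.6,.16],[.62,.1],[.65,.1],[.6,0],[.65,0]):
        for phi in(PSI,np.arctan2(P[1],P[0]),0):
            q=[solve_ik(stand_tcp(P,phi,h)-b*stand(phi)@[0,0,-1.],stand(phi)@A(sg)) for h,b in((.001,0),(.05,0),(.001,.12))]
            t=[solve_ik(np.r_[P,z],yaw(phi)@A(sg)) is not None for z in(.1,.25)]
            print(P,round(phi,2),[None if a is None else np.round(a,2).tolist() for a in q][:1],[a is not None for a in q],t)
    print("rack",[solve_ik(np.r_[CELL,z],yaw(RPSI)@A(sg)) is not None for z in(.1,.3,.35)])
# rack overlay check
for n in("top0","scene0"):
    s=load(n+".npz"); im=s["color"][:,:,::-1].copy(); im=cv2.resize(im,None,fx=2,fy=2)
    def w(x,y,z): return np.r_[RC+yaw(RPSI)[:2,:2]@[x,y],z]
    def poly(P,c): cv2.polylines(im,[((proj(s,np.array(P))*2+.5)).round().astype(int)],True,c,1)
    poly([w(a*.0535,b*.109,.05) for a,b in((1,1),(1,-1),(-1,-1),(-1,1))],(0,255,255))
    poly([w(.0255+a*.023,.071+b*.033,.05) for a,b in((1,1),(1,-1),(-1,-1),(-1,1))],(0,255,0))
    f=yaw(PSI)
    poly([np.r_[FOOT+f[:2,:2]@[a,b],.032] for a,b in((0,.025),(0,-.025),(.14,-.025),(.14,.025))],(255,0,255))
    c=im[320:540,480:980] if n[0]=='t' else im[260:460,280:780]
    cv2.imwrite(f"pics/ov_{n}.png",c)
a,b=cv2.imread("pics/ov_top0.png"),cv2.imread("pics/ov_scene0.png"); cv2.imwrite("pics/ov.png",np.vstack([a,b]))
E
```

```text
[ 0.63330889 -0.1567381 ]
1 grasp [0.52  0.173 0.004] [ 0.2   0.59  1.83 -0.    0.73 -1.68] True
[0.55, 0.16] 0.31 [None] [False, False, False] [True, True]
[0.55, 0.16] 0.28 [None] [False, False, False] [True, True]
[0.55, 0.16] 0 [None] [False, False, False] [True, True]
[0.6, 0.16] 0.31 [None] [False, False, False] [True, True]
[0.6, 0.16] 0.26 [None] [False, False, False] [True, True]
[0.6, 0.16] 0 [[0.35, 1.32, 2.34, 3.54, 2.06, 1.76]] [True, False, False] [True, True]
[0.62, 0.1] 0.31 [[-0.29, 1.35, 2.36, 2.46, 2.03, 1.23]] [True, False, False] [True, True]
[0.62, 0.1] 0.16 [None] [False, False, False] [True, True]
[0.62, 0.1] 0 [[0.12, 1.35, 2.36, 3.28, 2.13, 1.64]] [True, False, False] [True, True]
[0.65, 0.1] 0.31 [[-0.26, 1.28, 2.3, 2.53, 1.94, 1.32]] [True, True, False] [True, True]
[0.65, 0.1] 0.15 [[-0.08, 1.3, 2.32, 2.88, 2.04, 1.45]] [True, True, False] [True, True]
[0.65, 0.1] 0 [[0.11, 1.28, 2.3, 3.26, 2.01, 1.62]] [True, True, False] [True, True]
[0.6, 0] 0.31 [[-0.65, 1.34, 2.36, 2.1, 1.88, 1.1]] [True, False, False] [True, True]
[0.6, 0] 0.0 [None] [False, False, 
[... 1100 characters left out ...]
 -1.82]] [True, True, False] [True, True]
[0.65, 0.1] 0.15 [[-0.08, 1.3, 2.32, 2.88, 2.04, -1.69]] [True, True, False] [True, True]
[0.65, 0.1] 0 [[0.11, 1.28, 2.3, 3.26, 2.01, -1.52]] [True, True, False] [True, True]
[0.6, 0] 0.31 [[-0.65, 1.34, 2.36, 2.1, 1.88, -2.05]] [True, False, False] [True, True]
[0.6, 0] 0.0 [None] [False, False, False] [True, True]
[0.6, 0] 0 [None] [False, False, False] [True, True]
[0.65, 0] 0.31 [[-0.56, 1.25, 2.26, 2.24, 1.81, -1.86]] [True, True, False] [True, True]
[0.65, 0] 0.0 [[-0.24, 1.32, 2.34, 2.87, 2.07, -1.7]] [True, False, False] [True, True]
[0.65, 0] 0 [[-0.24, 1.32, 2.34, 2.87, 2.07, -1.7]] [True, False, False] [True, True]
rack [True, True, True]
```

View pics/ov.png

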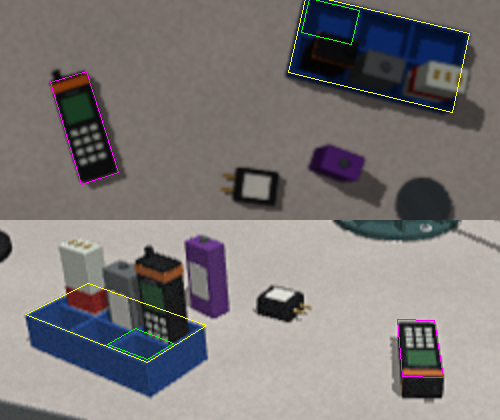

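```bash
cat >> h.py <<'E'
GO=.0187
def At(sg,th): # tool in object frame, tips tilted th toward the foot
    z=np.array([-np.sin(th),0,-np.cos(th)]); y=np.array([0,sg,0.]); return np.c_[np.cross(y,z),y,z]
def tcp(th,zg): return np.array([GX-.07,0,zg])+GO*At(1,th)[:,2]
def lie_tcp(th,zg): return np.r_[FOOT+.07*yaw(PSI)[:2,0],0]+yaw(PSI)@tcp(th,zg)
def st_tcp(P,phi,h,th,zg): return np.array([*P,h])+stand(phi)@(tcp(th,zg)-np.array([-.07,0,.016]))
E
python3 - <<'E'
from h import *; from cell import *
zg=.024; f=lambda q:None if q is None else np.round(q,2).tolist()
for th in np.radians([20,30,40]):
  for sg in(-1,):
    R=yaw(PSI)@At(sg,th); p=lie_tcp(th,zg); a=R[:,2]
    print(th,sg,p.round(4),f(solve_ik(p,R)),[solve_ik(p+d,R) is not None for d in(-.1*a,[0,0,.1],[0,0,.18])])
    for P in([.6,.15],[.65,.15],[.65,.05],[.7,.0],[.65,.25],[.6,.3],[.7,.3]):
        phi=np.arctan2(P[1],P[0]); Rs=stand(phi)@At(sg,th); b=Rs[:,2]
        q=[solve_ik(st_tcp(P,phi,h,th,zg)-d*b,Rs) for h,d in((.001,0),(.05,0),(.1,0),(.001,.12))]
        if any(x is not None for x in q): print(" ",P,f(q[0]),[x is not None for x in q])
E
```

```text
0.3490658503988659 -1 [0.5137 0.1715 0.0064] [0.22, 0.73, 1.54, -0.03, 1.22, 1.5] [True, True, True]
  [0.65, 0.15] [0.01, 0.93, 2.35, 2.94, 1.36, -1.6] [True, True, True, False]
  [0.7, 0.0] [-0.19, 0.9, 2.27, 2.95, 1.25, -1.58] [True, True, True, False]
  [0.65, 0.25] [0.17, 0.9, 2.28, 2.95, 1.26, -1.58] [True, True, True, False]
  [0.6, 0.3] [0.25, 0.93, 2.34, 2.94, 1.35, -1.6] [True, True, True, False]
  [0.7, 0.3] [0.24, 0.87, 2.13, 2.97, 1.08, -1.54] [True, True, True, False]
0.5235987755982988 -1 [0.5109 0.1706 0.0078] [0.22, 0.82, 1.41, -0.04, 1.44, 1.5] [True, True, True]
  [0.6, 0.15] None [False, False, True, False]
  [0.65, 0.15] [0.03, 0.75, 2.3, 2.93, 0.95, -1.55] [True, True, True, False]
  [0.65, 0.05] [-0.13, 0.75, 2.33, 2.93, 0.99, -1.56] [True, True, True, False]
  [0.7, 0.0] [-0.18, 0.73, 2.22, 2.94, 0.87, -1.53] [True, True, True, False]
  [0.65, 0.25] [0.19, 0.74, 2.23, 2.94, 0.87, -1.53] [True, True, True, False]
  [0.6, 0.3] [0.27, 0.74, 2.29, 2.93, 0.94, -1.54] [True, True, True, False]
  [0.7, 0.3] [0.25, 0.74, 2.08, 2.94, 0.73, -1.5] [True, True, True, True]
0.6981317007977318 -1 [0.5084 0.1698 0.0097] [0.23, 0.92, 1.27, -0.05, 1.65, 1.51] [True, True, True]
  [0.6, 0.15] [0.04, 0.6, 2.32, 2.88, 0.65, -1.5] [True, True, True, False]
  [0.65, 0.15] [0.05, 0.6, 2.21, 2.88, 0.55, -1.46] [True, True, True, True]
  [0.65, 0.05] [-0.11, 0.6, 2.24, 2.88, 0.58, -1.47] [True, True, True, False]
  [0.7, 0.0] [-0.16, 0.61, 2.13, 2.87, 0.48, -1.43] [True, True, True, True]
  [0.65, 0.25] [0.2, 0.61, 2.14, 2.87, 0.49, -1.44] [True, True, True, True]
  [0.6, 0.3] [0.29, 0.6, 2.2, 2.88, 0.54, -1.46] [True, True, True, True]
  [0.7, 0.3] [0.26, 0.64, 1.99, 2.84, 0.38, -1.38] [True, True, False, True]
```

```bash
python3 - <<'E'
from h import *; from cell import *
zg=.024; f=lambda q:None if q is None else np.round(q,2).tolist()
for th in np.radians([20,30]):
  out=[]
  for sg in(-1,1):
    R=yaw(PSI)@At(sg,th); g=solve_ik(lie_tcp(th,zg),R)
    if g is None: continue
    for P in([.55,.05],[.6,.12],[.6,.02],[.6,.2],[.55,.15]):
      for phi in np.arange(-3.1,3.1,.3):
        Rs=stand(phi)@At(sg,th); b=Rs[:,2]
        q=[solve_ik(st_tcp(P,phi,h,th,zg)-d*b,Rs) for h,d in((.001,0),(.08,0),(.001,.13))]
        if any(x is None for x in q): continue
        tp=[solve_ik(np.r_[P,.13],yaw(phi)@A(s)) for s in(1,-1)]
        out.append((np.abs(np.array(q[1])-g).max(),sg,P,round(phi,2),f(g),f(q[1]),f(q[0]),f(q[2])))
  out.sort(key=lambda o:o[0])
  print(th); [print(o) for o in out[:5]]
E
```

```text
0.3490658503988659
(np.float64(2.374598330820688), -1, [0.6, 0.2], np.float64(2.0), [0.22, 0.73, 1.54, -0.03, 1.22, 1.5], [-0.24, 0.89, 1.35, 0.87, 1.82, -0.88], [-0.24, 1.0, 1.34, 0.85, 1.75, -0.96], [-0.36, 1.01, 1.14, 0.8, 1.95, -0.88])
(np.float64(2.394427843025992), -1, [0.6, 0.2], np.float64(2.3), [0.22, 0.73, 1.54, -0.03, 1.22, 1.5], [-0.15, 0.98, 1.12, 0.74, 2.04, -0.9], [-0.15, 1.07, 1.11, 0.71, 1.97, -0.97], [-0.23, 1.14, 0.81, 0.73, 2.21, -0.85])
(np.float64(2.4025143357993333), -1, [0.6, 0.2], np.float64(1.7), [0.22, 0.73, 1.54, -0.03, 1.22, 1.5], [-0.32, 0.81, 1.58, 1.01, 1.6, -0.91], [-0.32, 0.93, 1.58, 1.01, 1.53, -1.01], [-0.47, 0.9, 1.46, 0.9, 1.71, -0.94])
(np.float64(2.4102790225892257), -1, [0.6, 0.12], np.float64(2.0), [0.22, 0.73, 1.54, -0.03, 1.22, 1.5], [-0.34, 0.9, 1.3, 0.79, 1.9, -0.91], [-0.34, 1.01, 1.3, 0.77, 1.83, -0.99], [-0.44, 1.04, 1.06, 0.74, 2.04, -0.9])
(np.float64(2.416927352254755), -1, [0.6, 0.12], np.float64(1.7), [0.22, 0.73, 1.54, -0.03, 1.22, 1.5], [-0.43, 0.82, 1.53, 0.93, 1.68, -0.92], [-0.43, 0.94, 1.53, 0.92, 1.61, -1.01], [-0.57, 0.93,
[... 457 characters left out ...]
 0.89, 1.2, 0.72, 1.84, -0.85])
(np.float64(2.351967218369629), -1, [0.6, 0.2], np.float64(1.4), [0.22, 0.82, 1.41, -0.04, 1.44, 1.5], [-0.32, 0.64, 1.81, 1.12, 1.26, -0.85], [-0.32, 0.78, 1.83, 1.16, 1.2, -1.0], [-0.52, 0.67, 1.79, 0.98, 1.37, -0.92])
(np.float64(2.3575196074842375), -1, [0.6, 0.12], np.float64(1.7), [0.22, 0.82, 1.41, -0.04, 1.44, 1.5], [-0.39, 0.73, 1.55, 0.85, 1.57, -0.85], [-0.39, 0.85, 1.56, 0.85, 1.49, -0.95], [-0.53, 0.81, 1.41, 0.76, 1.69, -0.88])
(np.float64(2.3655419193783893), -1, [0.6, 0.12], np.float64(1.4), [0.22, 0.82, 1.41, -0.04, 1.44, 1.5], [-0.45, 0.65, 1.76, 1.02, 1.35, -0.86], [-0.45, 0.79, 1.78, 1.05, 1.28, -0.99], [-0.63, 0.7, 1.7, 0.89, 1.46, -0.92])
```

```bash
cat >> h.py <<'E'
TH,ZG,SG=np.radians(30),.026,-1; P=np.array([.6,.24]); PHI=1.7
E
python3 - <<'E'
from h import *; from cell import *
R=yaw(PSI)@At(SG,TH); p=lie_tcp(TH,ZG); a=R[:,2]
move_ptp(p-.1*a,R); movel(p); set_gripper(0.0)
print(get_time(),get_grip_width(),get_finger_force(),get_contact_force())
movel(p+[0,0,.2],speed=.2)
print(get_time(),get_grip_width(),get_finger_force(),get_joint_pos())
Rs=stand(PHI)@At(SG,TH); q=[solve_ik(st_tcp(P,PHI,h,TH,ZG)-d*Rs[:,2],Rs) for h,d in((.001,0),(.08,0),(.001,.1))]; print([None if x is None else np.round(x,2) for x in q])
if q[1] is not None:
    move_ptp(st_tcp(P,PHI,.08,TH,ZG),Rs)
    print(get_time(),get_grip_width(),get_contact_force())
    s=snapshot("scene"); cv2.imwrite("pics/s1.png",s["color"][:,:,::-1])
E
```

```text
3.1667 0.048908705399102616 63.008726835250854 [1.88314291 1.87692413 5.79615688]
4.3167 0.04869352524994583 62.18984842300415 [ 0.22369263  0.59758367  1.28710515 -0.04350775  1.78078024  1.48784894]
[array([-0.22,  0.83,  1.62,  0.98,  1.37, -0.91]), array([-0.22,  0.71,  1.61,  0.96,  1.45, -0.8 ]), array([-0.34,  0.78,  1.55,  0.88,  1.52, -0.86])]
6.2917 0.04873297896964923 [-0.21405308  0.10722135 -1.45269607]
```

View pics/s1.png

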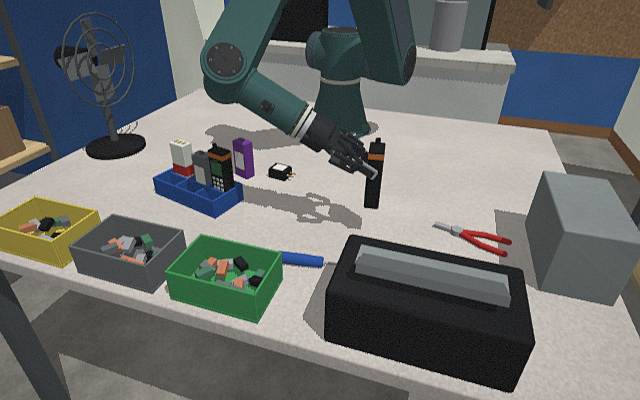

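The handset hangs upright in the gripper at about (375,175), above the open bench. I'll lower it until it touches, then release.

```bash
python3 - <<'E'
from h import *; from cell import *
Rs=stand(PHI)@At(SG,TH); b=Rs[:,2]
movel(st_tcp(P,PHI,.006,TH,ZG),speed=.12)
f0=get_contact_force()[2]
for h in np.arange(.005,-.004,-.001):
    movel(st_tcp(P,PHI,h,TH,ZG),speed=.03); f=get_contact_force()[2]
    if f-f0>2.5: break
print(h,f0,f,get_time())
set_gripper(.085); p=st_tcp(P,PHI,h,TH,ZG); print(get_grip_width())
movel(p-.1*b,speed=.12); 
up=p-.1*b; movel(up+[0,0,.1],speed=.3); print(get_time())
for n in("scene","top"):
    s=snapshot(n); np.savez(n+"2.npz",**s)
    X=np.r_[P,.07]; u,v=proj(s,X)[0].astype(int); c=s["color"][max(0,v-60):v+60,u-60:u+60,::-1]; cv2.imwrite(f"pics/{n}2.png",cv2.resize(c,(400,400)))
cv2.imwrite("pics/st2.png",np.hstack([cv2.imread("pics/scene2.png"),cv2.imread("pics/top2.png")]))
E
```

```text
-0.002 -1.7717056730447907 4.744942626818187 9.1083
0.08492651462457167
11.025
```

View pics/st2.png

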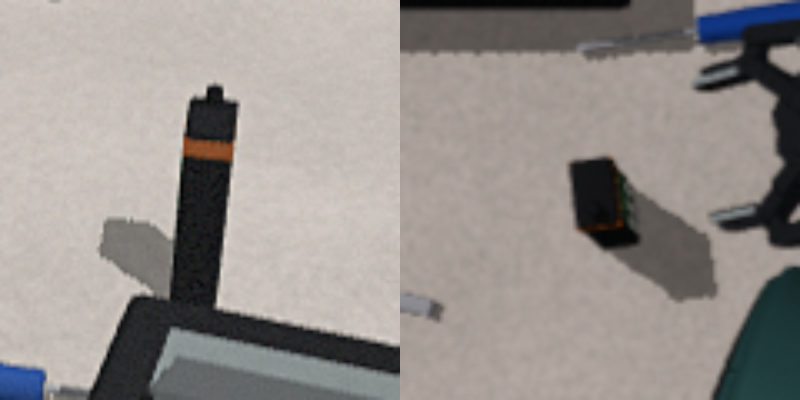

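```bash
python3 - <<'E'
from h import *; from cell import *
s=load("top2.npz"); o=proj(s,np.r_[P,.07])[0].astype(int)-60
c=np.array([[570,162],[612,157],[622,225],[582,230]],float)-[400,0]
w=ray(s,c*120/400+o,.14)[:,:2]; C=w.mean(0); d=(w[0]-w[3])+(w[1]-w[2]); ang=np.arctan2(d[1],d[0])
print(w.round(4),"centre",C,"vs",P,"ang",ang,"exp",PHI-np.pi/2, "sizes",np.linalg.norm(np.diff(w,axis=0),axis=1))
f=lambda q:None if q is None else np.round(q,2).tolist()
print(f(get_joint_pos()))
def down(a): # tool y along angle a
    y=np.array([np.cos(a),np.sin(a),0]); z=np.array([0,0,-1.]); return np.c_[np.cross(y,z),y,z]
for k in(0,np.pi):
    print(k,f(solve_ik(np.r_[P,.099],down(PHI+np.pi/2+k))),f(solve_ik(np.r_[P,.3],down(PHI+np.pi/2+k))),[f(solve_ik(np.r_[CELL,z],down(RPSI-np.pi/2+k))) for z in(.105,.3)],f(solve_ik(np.r_[CELL,.3],down(RPSI+np.pi/2+k))))
E
```

```text
[[0.6203 0.2556]
 [0.624  0.2248]
 [0.5737 0.2168]
 [0.57   0.246 ]] centre [0.59697086 0.23579838] vs [0.6  0.24] ang 0.17247200250214642 exp 0.1292036732051034 sizes [0.03100526 0.05090915 0.02942585]
[-0.34, 0.65, 1.51, 0.88, 1.62, -0.73]
0 None None [[-0.35, 0.56, 1.52, -0.0, 1.07, 1.46], [-0.35, 0.39, 1.3, -0.0, 1.46, 1.46]] [-0.35, 0.39, 1.3, -0.0, 1.46, -1.68]
3.141592653589793 [0.27, 0.56, 1.54, -0.0, 1.05, 0.14] [0.27, 0.38, 1.31, -0.0, 1.45, 0.14] [[-0.35, 0.56, 1.52, -0.0, 1.07, -1.68], [-0.35, 0.39, 1.3, -0.0, 1.46, -1.68]] [-0.35, 0.39, 1.3, -0.0, 1.46, 1.46]
```

```bash
cat >> h.py <<'E'
def down(a):
    y=np.array([np.cos(a),np.sin(a),0]); z=np.array([0,0,-1.]); return np.c_[np.cross(y,z),y,z]
C=np.array([.597,.237]); AN=.155
E
python3 - <<'E'
from h import *; from cell import *
R=down(AN+2*np.pi); move_ptp(np.r_[C,.25],R); movel(np.r_[C,.099],speed=.12); print(get_contact_force())
set_gripper(0.); print(get_time(),get_grip_width(),get_finger_force())
movel(np.r_[C,.31],speed=.2)
move_ptp(np.r_[CELL,.31],down(RPSI+np.pi/2)); print(get_time(),np.round(get_joint_pos(),2),get_contact_force())
movel(np.r_[CELL,.19],speed=.2)
ims=[]
for n in("scene","top"):
    s=snapshot(n); np.savez(n+"3.npz",**s)
    u,v=proj(s,np.r_[CELL,.1])[0].astype(int); ims.append(cv2.resize(s["color"][v-60:v+60,u-60:u+60,::-1],(400,400)))
cv2.imwrite("pics/st3.png",np.hstack(ims))
E
```

```text
[0.35509421 0.26967236 0.35710643]
13.8 0.049713291519269 62.14776635169983
16.5833 [-0.35  0.38  1.28  0.    1.48 -1.68] [ 0.19127755  0.52550783 -1.61071809]
```

View pics/st3.png

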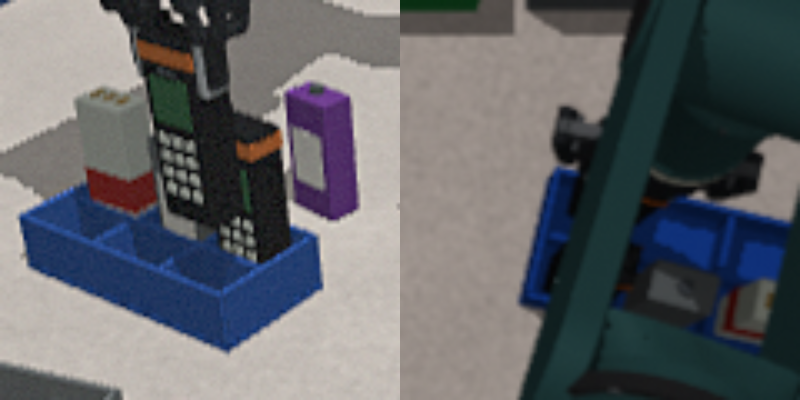

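The handset hangs over the far left cell, with its foot corners at about (165,197), (215,220) and (240,200) in the scene crop. I'll compare these with the corners predicted for a handset centred in the cell before inserting it.

```bash
python3 - <<'E'
from h import *
s=load("scene3.npz"); o=proj(s,np.r_[CELL,.1])[0].astype(int)-60
r=yaw(RPSI)[:2,:2]
for z in(.091,.231):
    for a,b in((.016,-.025),(.016,.025),(-.016,.025)):
        print(z,a,b,((proj(s,np.r_[CELL+r@[a,b],z])[0]-o)*400/120).round(0))
u=s["color"][o[1]:o[1]+120,o[0]:o[0]+120,::-1]; u=cv2.resize(u,(800,800),interpolation=cv2.INTER_CUBIC)
for z in(.091,.231):
    pts=np.array([(proj(s,np.r_[CELL+r@[a,b],z])[0]-o)*800/120+3 for a,b in((.016,-.025),(.016,.025),(-.016,.025))]).astype(int)
    cv2.polylines(u,[pts],False,(255,0,255),1)
cv2.imwrite("pics/ov3.png",u[0:560])
E
```

```text
0.091 0.016 -0.025 [162. 213.]
0.091 0.016 0.025 [212. 232.]
0.091 -0.016 0.025 [244. 213.]
0.231 0.016 -0.025 [132.  31.]
0.231 0.016 0.025 [186.  47.]
0.231 -0.016 0.025 [220.  32.]
```

View pics/ov3.png

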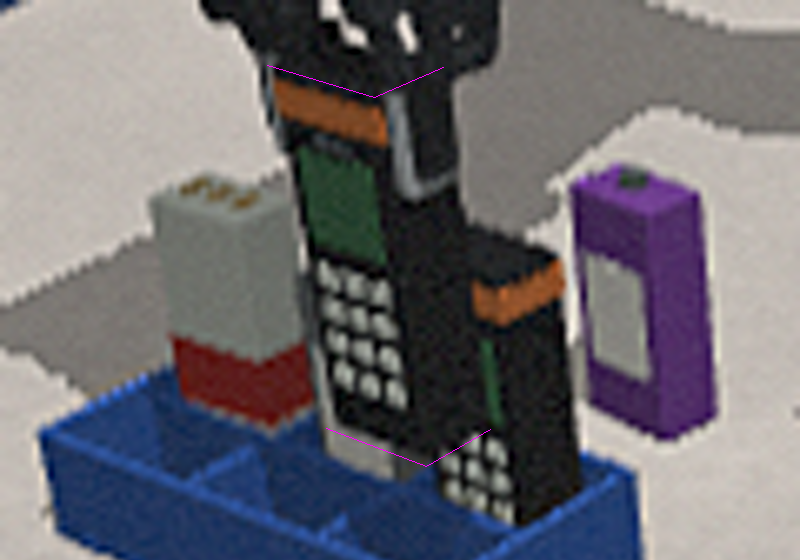

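The predicted corners match the image to within a couple of pixels (about 3 mm), which is inside the 7 mm clearance. I'll insert it with a force check.

```bash
python3 - <<'E'
from h import *; from cell import *
f0=np.array(get_contact_force()); z=.19; ok=True
for z in list(np.arange(.165,.109,-.01))+list(np.arange(.108,.099,-.001)):
    movel(np.r_[CELL,z],speed=.06 if z>.11 else .03); f=np.array(get_contact_force())-f0
    if np.abs(f).max()>2.5: break
print(z,f.round(2),get_time())
if z<.108:
    set_gripper(.085); movel(np.r_[CELL,.25],speed=.15); move_ptp([.5,.1,.35],down(RPSI+np.pi/2)); print(get_time())
ims=[]
for n in("scene","top"):
    s=snapshot(n); u,v=proj(s,np.r_[CELL,.08])[0].astype(int); ims.append(cv2.resize(s["color"][v-60:v+60,u-60:u+60,::-1],(400,400)))
cv2.imwrite("pics/st4.png",np.hstack(ims))
E
```

```text
0.104 [-1.89  1.25  5.63] 20.9667
23.7083
```

View pics/st4.png

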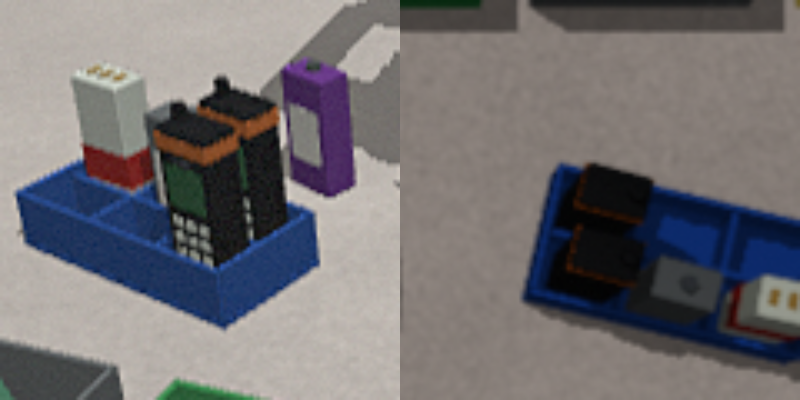

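The handset stands antenna up in the far left cell, at about (200,180) in the scene crop, right behind the sample handset. The other rack parts haven't moved, so I'm handing it in.

```bash
python3 -c "
from cell import *
print(close_job())"
```

```text
the job is handed in; nothing more can be done
None
```

The handset was stood on the open bench and released, then taken by its top and placed antenna up in the far left rack cell, right behind the sample handset; the job was handed in at about 24 s, but no verdict was returned.

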